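# Hang the sample holder on the display stand's stud

## Robot

A 6-joint arm with a two-finger parallel gripper is mounted at the origin on the work surface. World frame = base frame: x ahead of the robot, y to its left, z up, the work surface at z = 0. Lengths are in m, angles in rad, forces in N, time in s.
With the tool pointing down it reaches from about 0.35 to 0.95 m from the base axis. Payload 17.4 kg.
Tool frame: the origin (TCP) lies at the very end of the fingers, on their centre line; the grasp point (between the pads) lies 19 mm behind it; z points along the fingers, y is the line along which they close (so a half turn about z gives the same grasp; the last joint's range is limited). The gripper opens to 93 mm and grips with 3 to 60 N. Pads are 15 mm wide; open, the fingers measure 128 mm over their backs; the gripper's body (75 mm by 188 mm) begins 65 mm behind the grasp point.
Start: joints at [1.152, 0.116, 1.442, -0, 1.584, -0.038], TCP at [0.251, 0.627, 0.219] pointing down, gripper open.
Joint ranges: [-2.83, 2.83], [-0.83, 2.19], [0.07, 2.5], [-1.14, 4.28], [0.01, 3], [-2.97, 2.97]. Speed limits (rad/s): [1.89, 1.89, 2.22, 3.14, 3.14, 3.14].

## Interface

Orientations are given as a rotation vector (axis times angle).
In Python, from bench import readout, read_camera, get_calibration, sign_off gives the robot as it stands.
- The arm moves only by the tool send_rows, never from a script. Its argument "steps" is a list of rows, each an object with "slide": the shift along the tool's x, y, z in cm, a list of three; "roll": the turn about the tool's z in degrees; "hand": the finger opening in cm, from 0 to 9.3. In form: [{"slide": [tx, ty, tz], "roll": roll, "hand": hand}, ...]. A call has 1 to 20 rows; each row shifts and turns the commanded pose from where the row before left it, along the tool's axes as they then stand; what a row does not reach is not made up. A row lasts 1/12 s, in which the tool goes at most 41.7 mm and 7.16 degrees, less where a joint would pass 70% of its speed; a pose out of reach is approached as far as the arm can. A call is refused whole if a number of a shift passes 4.17 or a number of a turn 7.16, either way. A call with a gripper value outside its range is refused whole. The fingers move at their own pace and stop on an object; "newtons" is the grip in N (left out, the last holds). Time passes only in rows, so rows that do not move let the fingers close. It gives the time, the measured TCP pose, the force, the opening and the grip force at its end, in the units of the state.
- readout.get_state(): the state, without advancing time (a new reading comes with each control period).
- read_camera(name): name is "scene" or "top" or "wrist"; returns (picture, depth): 420x560x3 uint8, red, green, blue; 420x560 float32, m along the optical axis (not along the pixel's ray), 0 where there is no reading.
- get_calibration(name): a dict with "fx", "fy", "cx", "cy" (pixels), "world_to_cam" (4x4, takes a point from world to camera coordinates); the wrist camera has in their place "mount" (4x4, takes a point from camera to tool coordinates, whose origin is the TCP and whose axes are the flange's). Camera axes: x right, y down, z forward; pixel columns grow to the right and rows downward; lengths in m; the calibration is good to about 2 mm. A picture is of the moment at which its call begins: read the wrist's pose just before it. get_calibration takes no time and is no camera call.
- sign_off(): hands the job in; it is judged then, once.
The state is a dict: "t": time; "q": joint angles; "dq": joint speeds; "joint_torque": joint torques, N m; "position": TCP position; "eef_rot": TCP orientation; "wrist_force": force on the tool from outside, world axes, zero at the start; "moment": the same for the moment, N m; "grip_width": finger opening in m; "gripper_force": force on a finger pad.
Only numpy, scipy, OpenCV 4.12 (cv2) and the standard library are available. Lean on these libraries where they do the work, as an engineer would, in place of code of your own. Each camera call takes 0.05 s, during which the arm holds its last target. There are 200 camera calls.

## Task

Hang the white sample holder on the plywood display stand: pass the keyhole in its back plate over the stud's head until the plate is flush against the board, then lower it, without letting it drop, until the stud sits at the top of the narrow slot, and let go so that it hangs there upright and still. Leave the other things on the table standing where they are.

Things in the scene. Friction and masses are not known exactly. Their poses are not given: they have to be found in the camera images.
- holder: Loose open-topped box of white painted sheet, about 0.25 to 0.5 kg, standing upright: 80 mm deep (x), 110 mm wide (y), floor 5 mm thick. Origin at the centre of its underside, z up. Back plate 5 mm thick, outer face at x = +40 mm, flat, 155 mm tall, holds the keyhole. Side and front walls 60 mm tall; front wall at -x, 10 mm thick.
- grip_tab (a point): Upright tab rising from the middle of the holder's front wall, 10 mm thick (x), 50 mm wide (y), its top 130 mm above the holder's underside. This point is in its middle, 112 mm above the underside and 35 mm in front (-x) of the holder's origin. Pinch it front to back from above, one finger inside the box (65 mm free between tab and back plate).
- keyhole (a point): Centre of the keyhole's round entry on the holder's outer back face, 40 mm behind (+x) and 112 mm above the holder's origin; axes as the holder. The entry is 23 mm across (rounded square, through the plate). From it a slot 12 mm wide runs straight up; its closed top end is 28 mm above this point.
- stand: Fixed upright plywood board, 170 mm wide, 18 mm thick, top 227 mm above the table, on a foot 12 mm thick that reaches 50 mm out in front. Origin on the table under the middle of the front face, which is the plane x = 0 and looks along -x; z up. Hung, the holder's axes match the stand's, its back lies on the board and its underside is 136 mm below the stud's axis.
- stud_slot (a point): Middle of an upright adjusting slot in the board's front face, 185 mm above the table; axes as the stand. One rigid steel stud is clamped in it, pointing along -x at y = 0, its height unreported: up to 20 mm above or below this point, so feel or look for it. Shank 8 mm across; flat round head 18 mm across, its back 8 mm and its front 13 mm from the board.
- bowl: white plastic mixing bowl, 130 mm across, 85 mm tall, standing; origin at the centre of its underside
- jar_a: glass cream jar with white lid, 56 mm across, 55 mm tall, standing; origin at the centre of its underside, on the robot's side of the table
- jar_b: another such jar, beyond the working area
- bottle_a: clear glass bottle with metal cap, 56 mm across, 170 mm tall, standing; origin at the centre of its underside; far left
- bottle_b: another such bottle, nearer left
- dropper: amber dropper bottle, 32 mm across, 85 mm tall, standing; origin at the centre of its underside
- spatula: spatula lying on the table at the right, handle along its -x; origin at the centre of its underside
Mind the look-alikes: they are no part of the job. Leave any pink or yellow look-alike of the holder alone.

How it is judged:
By the outcome, as a careful person would: the job done as asked, in the order asked, and still so for the second after the job is handed in, with the robot touching nothing.
It also fails if it takes over 48 s, if anything falls off the work surface, if the arm or the gripper's body presses on something with over 40 N, if the wrist force passes 120 N, or if a joint passes its speed limit or range.

## Working session

There is one attempt and no reset: what is moved stays moved. The work goes in short steps, Python scripts to look and compute and a tool call to move; the robot and the scene stay as the last step left them, time stands still between calls to the robot, and variables do not carry over. Pictures are saved under pics/ and viewed, at most 11 in all, crops included, and the job is handed in when it is done.

Besides the shell and the picture viewer there is one more tool, called by a JSON object that holds its "op" and its "data". send_rows: Moves the arm, as the interface text tells. Its arguments: {"type":"object","properties":{"steps":{"type":"array","items":{"type":"object","properties":{"slide":{"type":"array","items":{"type":"number"}},"roll":{"type":"number"},"hand":{"type":"number"}}}},"newtons":{"type":"number"}},"required":["steps"]}

```bash
mkdir -p pics; cat > h.py <<'E'
import numpy as np, cv2
from scipy.spatial.transform import Rotation as R
from bench import readout, read_camera, get_calibration, sign_off
def cam(name):
    s=readout.get_state(); c=get_calibration(name); im,d=read_camera(name)
    if 'world_to_cam' in c: T=np.linalg.inv(np.array(c['world_to_cam']))
    else:
        W=np.eye(4); W[:3,:3]=R.from_rotvec(s['eef_rot']).as_matrix(); W[:3,3]=s['position']; T=W@np.array(c['mount'])
    return im,d,c,T
def cloud(d,c,T):
    v,u=np.mgrid[:d.shape[0],:d.shape[1]]
    P=np.stack([(u-c['cx'])/c['fx']*d,(v-c['cy'])/c['fy']*d,d],-1)
    return P@T[:3,:3].T+T[:3,3]
def save(n,im): cv2.imwrite('pics/'+n+'.png',im[...,::-1])
E
python3 - <<'E'
from h import *
print(readout.get_state())
for n in ('scene','top'):
    im,d,c,T=cam(n); save(n,im); np.savez(n+'.npz',im=im,P=cloud(d,c,T),d=d); print(n,T.round(3),c['fx'],c['cx'],c['cy'])
E
```

```text
{'t': 0.0, 'q': array([ 1.15222306e+00,  1.16474960e-01,  1.44224345e+00,  6.69629804e-06,
        1.58398150e+00, -3.77845054e-02]), 'dq': array([ 0.00133669,  0.00053639, -0.00110035, -0.00089112, -0.000245  ,
        0.00028268]), 'joint_torque': array([-5.02041894e-04, -7.21274471e+01, -6.22608304e+01,  7.80094019e-02,
        2.37460400e-02, -7.25053860e-05]), 'position': array([0.25078415, 0.62647644, 0.21792616]), 'eef_rot': array([-5.94485503e-01, -3.08457029e+00,  1.69167988e-03]), 'wrist_force': array([-0.08293583, -0.19495283,  0.47435249]), 'moment': array([ 0.04490896, -0.02726929, -0.02222134]), 'gripper_force': 0.0, 'grip_width': 0.09322157518826336}
scene [[-0.872  0.401 -0.281  0.927]
 [ 0.49   0.693 -0.529  0.78 ]
 [-0.018 -0.599 -0.801  1.332]
 [ 0.     0.     0.     1.   ]] 517.3526797762147 282.3276476897387 204.35503449120333
top [[ 0.03  -0.983  0.181  0.245]
 [-0.999 -0.032 -0.009  0.01 ]
 [ 0.015 -0.18  -0.984  1.593]
 [ 0.     0.     0.     1.   ]] 485.4596636575367 288.2626400706754 199.7144724206802
```

View pics/scene.png

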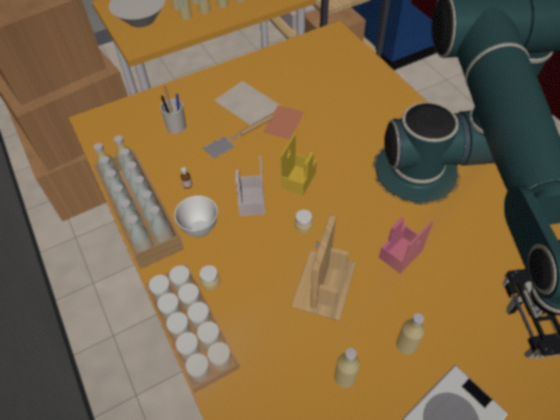

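View pics/top.png

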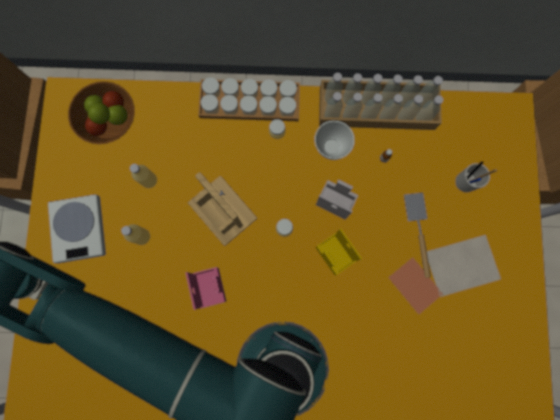

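Candidates: the white holder at scene (250,192) / top (337,199), a yellow one at scene (298,172) and a pink one at scene (403,245); the bowl at scene (196,216) is also white. I choose the white box with the tall back plate and tab. The stand is at scene (325,275) / top (222,210).

```bash
python3 - <<'E'
from h import *
A=[]
for n,(u,v) in (('scene',(250,190)),('scene',(325,270)),('top',(337,199)),('top',(222,210))):
    z=np.load(n+'.npz'); im=z['im'][v-50:v+50,u-50:u+50]
    A.append(cv2.resize(im,(390,290) if 0 else (300,300),interpolation=cv2.INTER_CUBIC))
save('crop',np.vstack([np.hstack(A[:2]),np.hstack(A[2:])]))
for n in ('scene','top'):
    z=np.load(n+'.npz');P=z['P']
    for nm,(u,v) in {'scene':{'hold':(250,190),'stand':(325,270)},'top':{'hold':(337,199),'stand':(222,210)}}[n].items():
        Q=P[v-60:v+60,u-60:u+60].reshape(-1,3)
        print(n,nm,'table z',np.median(Q[:,2]).round(4))
        ctr=P[v,u][:2]; print(ctr)
        Q=Q[(np.hypot(*(Q[:,:2]-ctr).T)<.14)]
        for lo,hi in ((.006,.02),(.05,.07),(.1,.125),(.125,.14),(.145,.17),(.2,.24)):
            q=Q[(Q[:,2]>lo)&(Q[:,2]<hi)]
            if len(q)>5:
                r=cv2.minAreaRect(q[:,:2].astype(np.float32)); print(lo,len(q),np.round(r[0],3),np.round(r[1],3),round(r[2],1),q[:,2].max().round(3))
E
```

```text
scene hold table z 0.0032
[ 0.52451116 -0.19997364]
0.006 581 [ 0.524 -0.196] [0.268 0.269] 24.8 0.02
0.05 253 [ 0.495 -0.149] [0.125 0.194] 77.6 0.07
0.1 76 [ 0.488 -0.178] [0.188 0.102] 32.4 0.125
0.125 79 [ 0.494 -0.179] [0.181 0.105] 31.9 0.14
0.145 95 [ 0.472 -0.163] [0.177 0.058] 33.2 0.162
scene stand table z 0.0024
[0.49647233 0.20851752]
0.006 1875 [0.499 0.211] [0.273 0.259] 16.2 0.02
0.05 184 [0.492 0.237] [0.158 0.064] 35.3 0.07
0.1 228 [0.486 0.231] [0.169 0.064] 37.2 0.125
0.125 51 [0.502 0.214] [0.164 0.016] 36.9 0.14
0.145 93 [0.5   0.211] [0.171 0.017] 36.8 0.17
0.2 525 [0.51 0.2 ] [0.172 0.032] 42.2 0.234
top hold table z 0.0006
[ 0.54490656 -0.16734738]
0.006 351 [ 0.545 -0.168] [0.27  0.261] 10.4 0.02
0.05 186 [ 0.545 -0.162] [0.125 0.274] 82.5 0.07
0.1 104 [ 0.496 -0.174] [0.153 0.102] 32.3 0.125
0.125 89 [ 0.501 -0.175] [0.156 0.107] 31.7 0.14
0.145 104 [ 0.48 -0.16] [0.145 0.06 ] 32.6 0.163
top stand table z 0.0006
[0.49470223 0.21262155]
0.006 1750 [0.492 0.211] [0.265 0.267] 79.4 0.02
0.05 49 [0.472 0.215] [0.146 0.056] 50.6 0.07
0.1 104 [0.474 0.22 ] [0.156 0.062] 48.4 0.124
0.125 6 [0.485 0.198] [0.137 0.015] 49.8 0.139
0.145 16 [0.49  0.203] [0.154 0.015] 48.6 0.167
0.2 400 [0.507 0.199] [0.17  0.031] 42.8 0.235
```

View pics/crop.png

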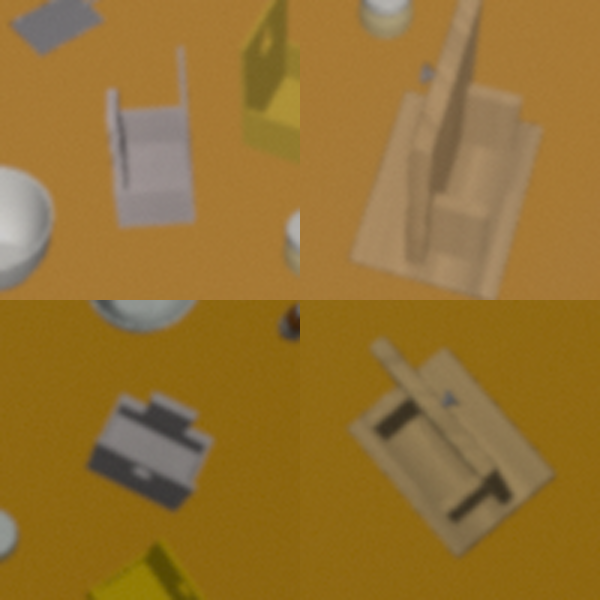

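```bash
python3 - <<'E'
from h import *
def ang(q):
    w,v=np.linalg.eigh(np.cov((q-q.mean(0)).T)); return np.degrees(np.arctan2(v[1,-1],v[0,-1]))%180
for n in ('scene','top'):
    z=np.load(n+'.npz');P=z['P'];hsv=cv2.cvtColor(z['im'],cv2.COLOR_RGB2HSV)
    m=(hsv[...,1]<90)&(np.hypot(P[...,0]-.51,P[...,1]+.17)<.12)&(P[...,2]>.02)
    k,l,st,_=cv2.connectedComponentsWithStats(m.astype(np.uint8)); i=1+st[1:,4].argmax(); print(n,'holder',st[i],P[l==i][:,2].max())
    q=P[l==i]
    for lo,hi in ((.05,.065),(.1,.125),(.12,.137),(.14,.165)):
        s=q[(q[:,2]>lo)&(q[:,2]<hi)][:,:2]
        if len(s)>5: r=cv2.minAreaRect(s.astype(np.float32));print(lo,len(s),s.mean(0).round(4),np.round(r[1],3),ang(s).round(1),[list(x.round(3)) for x in cv2.boxPoints(r)])
    m=(np.hypot(P[...,0]-.507,P[...,1]-.2)<.12)&(P[...,2]>.219)&(P[...,2]<.238)
    s=P[m][:,:2];r=cv2.minAreaRect(s.astype(np.float32));print('board',s.mean(0).round(4),np.round(r[1],3),ang(s).round(1),[list(x.round(3)) for x in cv2.boxPoints(r)])
    u,v={'scene':(317,244),'top':(221,193)}[n]
    print('stud px',P[v-2:v+3,u-2:u+3,:].reshape(-1,3).round(3)[::3].tolist())
# stud ray triangulation
rays=[]
for n,(u,v) in {'scene':(317.3,244.3),'top':(221.3,193.3)}.items():
    c=get_calibration(n);T=np.linalg.inv(np.array(c['world_to_cam']))
    dd=T[:3,:3]@np.array([(u-c['cx'])/c['fx'],(v-c['cy'])/c['fy'],1]);rays.append((T[:3,3],dd/np.linalg.norm(dd)))
A=sum(np.eye(3)-np.outer(d,d) for o,d in rays);b=sum((np.eye(3)-np.outer(d,d))@o for o,d in rays)
x=np.linalg.solve(A,b);print('stud tri',x.round(4),[np.linalg.norm(np.cross(x-o,d)).round(4) for o,d in rays])
c=get_calibration('wrist');print(np.round(c['mount'],3),c['fx'],c['cx'],c['cy'])
s=readout.get_state();print(R.from_rotvec(s['eef_rot']).as_matrix().round(3))
E
```

```text
scene holder [236 157  29  56 623] 0.16036271138218505
0.05 158 [ 0.5484 -0.1529] [0.12  0.077] 58.8 [[np.float32(0.483), np.float32(-0.204)], [np.float32(0.555), np.float32(-0.234)], [np.float32(0.601), np.float32(-0.123)], [np.float32(0.53), np.float32(-0.093)]]
0.1 25 [ 0.5641 -0.1414] [0.034 0.099] 127.4 [[np.float32(0.526), np.float32(-0.095)], [np.float32(0.56), np.float32(-0.188)], [np.float32(0.592), np.float32(-0.176)], [np.float32(0.558), np.float32(-0.083)]]
0.12 57 [ 0.5696 -0.1668] [0.038 0.108] 107.1 [[np.float32(0.527), np.float32(-0.096)], [np.float32(0.559), np.float32(-0.199)], [np.float32(0.596), np.float32(-0.188)], [np.float32(0.564), np.float32(-0.085)]]
0.14 47 [ 0.512  -0.1315] [0.108 0.005] 64.9 [[np.float32(0.483), np.float32(-0.187)], [np.float32(0.487), np.float32(-0.189)], [np.float32(0.534), np.float32(-0.091)], [np.float32(0.529), np.float32(-0.089)]]
board [0.5086 0.2084] [0.171 0.018] 42.7 [[np.float32(0.436), np.float32(0.153)], [np.float32(0.449), np.float32(0.14)], [np.float32(0.574), np.float32(0.256)], [np.float32(0.562), np.float32(0.27)]]
stud 
[... 1142 characters left out ...]
[[np.float32(0.434), np.float32(0.153)], [np.float32(0.447), np.float32(0.139)], [np.float32(0.571), np.float32(0.254)], [np.float32(0.559), np.float32(0.268)]]
stud px [[0.558, 0.226, 0.011], [0.517, 0.189, 0.219], [0.554, 0.222, 0.015], [0.515, 0.186, 0.214], [0.514, 0.193, 0.204], [0.507, 0.196, 0.225], [0.511, 0.19, 0.205], [0.503, 0.192, 0.23], [0.545, 0.212, 0.012]]
stud tri [0.5142 0.1914 0.2034] [np.float64(0.0015), np.float64(0.0015)]
[[-0.    -0.956 -0.294  0.082]
 [ 1.     0.    -0.002  0.001]
 [ 0.001 -0.294  0.956 -0.167]
 [ 0.     0.     0.     1.   ]] 329.4188001320146 277.8474874060646 207.80307008742352
[[-0.928  0.372 -0.   ]
 [ 0.372  0.928 -0.001]
 [ 0.    -0.001 -1.   ]]
```

Measured: holder back plate 155–162 mm top, axes at 154.9°, tab at about (0.571, −0.176). The stand's front face centre is about (0.510, 0.197), its +x axis at 132.7°, and the stud about z 0.20. All fit the given sizes. Next I move to where the wrist camera sees the stud's front.

{"op": "send_rows", "data": {"steps": [{"slide": [0,0,-3.4],"roll": 0,"hand": 9.3},{"slide": [0,0,-3.4],"roll": 0,"hand": 9.3},{"slide": [0,0,-3.4],"roll": 0,"hand": 9.3},{"slide": [-3.39,-2.32,0],"roll": 0,"hand": 6},{"slide": [-3.39,-2.32,0],"roll": 0,"hand": 6},{"slide": [-3.39,-2.32,0],"roll": 0,"hand": 6},{"slide": [-3.39,-2.32,0],"roll": 0,"hand": 6},{"slide": [-3.39,-2.32,0],"roll": 0,"hand": 6},{"slide": [-3.39,-2.32,0],"roll": 0,"hand": 6},{"slide": [-3.39,-2.32,0],"roll": 0,"hand": 6},{"slide": [-3.39,-2.32,0],"roll": 0,"hand": 6},{"slide": [-3.39,-2.32,0],"roll": 0,"hand": 6},{"slide": [-3.39,-2.32,0],"roll": 0,"hand": 6},{"slide": [-3.39,-2.32,0],"roll": 0,"hand": 6},{"slide": [-3.39,-2.32,0],"roll": 0,"hand": 6},{"slide": [-3.39,-2.32,0],"roll": 0,"hand": 6},{"slide": [-3.39,-2.32,0],"roll": 0,"hand": 6},{"slide": [-3.39,-2.32,0],"roll": 0,"hand": 6},{"slide": [-3.39,-2.32,0],"roll": 0,"hand": 6}]}}

```text
t: 1.68
position: [0.6172, 0.0784, 0.3204]
eef_rot: [-0.595, -3.085, 0.0]
wrist_force: [0.4, 0.6, -0.8]
grip_width: 0.0599
gripper_force: 0.0
```

{"op": "send_rows", "data": {"steps": [{"slide": [0,0,0],"roll": 7.16,"hand": 6},{"slide": [0,0,0],"roll": 7.16,"hand": 6},{"slide": [0,0,0],"roll": 7.16,"hand": 6},{"slide": [0,0,0],"roll": 7.16,"hand": 6},{"slide": [0,0,0],"roll": 7.16,"hand": 6},{"slide": [0,0,0],"roll": 7.16,"hand": 6},{"slide": [0,0,0],"roll": 7.16,"hand": 6},{"slide": [0,0,0],"roll": 7.16,"hand": 6},{"slide": [0,0,0],"roll": 7.16,"hand": 6},{"slide": [0,0,0],"roll": 7.16,"hand": 6},{"slide": [0,0,0],"roll": 7.16,"hand": 6},{"slide": [0,0,0],"roll": 7.16,"hand": 6},{"slide": [0,0,0],"roll": 7.16,"hand": 6},{"slide": [0,0,2],"roll": 0,"hand": 6},{"slide": [0,0,0],"roll": 0,"hand": 6},{"slide": [0,0,0],"roll": 0,"hand": 6}]}}

```text
t: 3.02
position: [0.6161, 0.0804, 0.2997]
eef_rot: [-2.646, -1.691, 0.003]
wrist_force: [0.3, 0.5, 0.3]
grip_width: 0.0602
gripper_force: 0.0
```

```bash
python3 - <<'E'
from h import *
s=readout.get_state();print(s['t'],s['position'],s['q'].round(2),R.from_rotvec(s['eef_rot']).as_matrix().round(3))
im,d,c,T=cam('wrist'); np.savez('w1.npz',im=im,P=cloud(d,c,T),d=d,T=T); save('w1',im)
E
```

```text
3.0167 [0.61609858 0.08041365 0.29966597] [ 0.09 -0.01  1.44 -0.    1.71  0.52] [[ 0.42   0.908 -0.002]
 [ 0.908 -0.42  -0.   ]
 [-0.001 -0.002 -1.   ]]
```

View pics/w1.png

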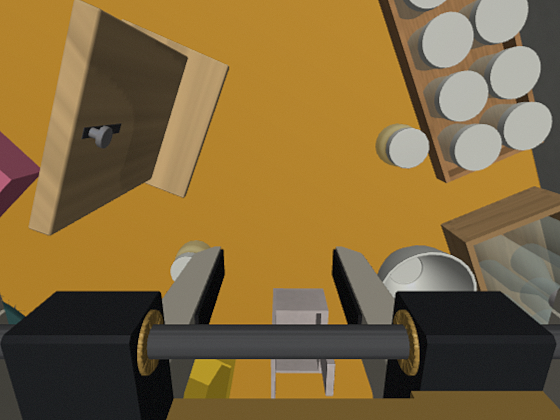

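The wrist view shows the board's dark front face, with the stud head at (100,136), the slot at (85–120,130) and the white holder at (300,330).

```bash
python3 - <<'E'
from h import *
z=np.load('w1.npz');P=z['P'];im=z['im']
# front face: points by polygon region in image
m=np.zeros(im.shape[:2],np.uint8);cv2.fillPoly(m,[np.array([[102,20],[180,60],[148,172],[62,222]])],1)
cv2.rectangle(m,(78,115),(128,155),0,-1)
q=P[(m>0)&(P[...,2]>.02)&(P[...,2]<.225)]
for _ in range(4):
    mu=q.mean(0);w,v=np.linalg.eigh(np.cov((q-mu).T));n=v[:,0];r=(q-mu)@n;q=q[abs(r)<2.5*r.std()]
if n[0]<0:n=-n
print('plane',mu.round(4),n.round(4),r.std().round(4),'yaw +x',np.degrees(np.arctan2(-n[1],-n[0])).round(2))
n2=np.array([n[0],n[1],0]);n2/=np.linalg.norm(n2);ex=-n2;ey=np.array([-ex[1],ex[0],0])
S=np.stack([(P-mu)@n,P@ey,P[...,2]],-1)
print('pixels around stud: out-of-plane mm, y mm, z mm')
for v in range(124,150,2): print(v,' '.join('%3.0f/%3.0f/%3.0f'%tuple(1e3*S[v,u]) for u in range(84,124,4)))
# board top edge mid-line and width along ey
b=P[(P[...,2]>.222)&(P[...,2]<.233)&(np.hypot(P[...,0]-.5,P[...,1]-.2)<.13)]
print('board top z',np.median(b[:,2]), 'ey range',np.percentile(b@ey,[1,50,99]).round(4),'n range',np.percentile((b-mu)@n2,[2,98]).round(4))
print('ey',ey.round(3))
save('w1c',cv2.resize(im[105:165,60:140],(800,600),interpolation=cv2.INTER_CUBIC))
E
```

```text
plane [0.5179 0.207  0.1471] [ 0.678  -0.7351 -0.001 ] 0.0003 yaw +x 132.69
pixels around stud: out-of-plane mm, y mm, z mm
124   1/-518/216  -1/-517/208  -0/-516/203  -0/-516/197  -1/-516/190  -0/-515/185  -0/-515/178   0/-515/171   1/-515/165   0/-514/156
126   0/-516/215  -0/-515/209   0/-515/204   0/-515/198  -0/-514/190  10/-519/205   1/-514/179   1/-513/173   0/-512/163   0/-512/154
128   1/-515/216  -0/-514/208   1/-514/205   1/-513/198   9/-518/210  11/-518/208  13/-519/206   1/-511/171   1/-511/164  -0/-510/152
130   0/-513/214  -0/-512/208   3/-513/207   5/-514/206  10/-517/211  12/-517/209  13/-517/204   1/-509/169   1/-509/162  -0/-508/152
132   1/-511/214   1/-511/208   3/-512/207   6/-513/207  11/-515/213  13/-516/210  13/-515/203  12/-514/195   0/-507/160   0/-506/151
134  -0/-509/212   1/-509/208   3/-510/207   9/-513/212  11/-514/212  13/-514/210  13/-513/202  -0/-505/165  -0/-504/158  -0/-504/150
136   1/-508/213   0/-507/206   4/-509/208   9/-511/213  12/-512/212  13/-512/208  13/-512/202   0/-503/166  -0/-502/156  -0/-501/148
138  -0/-506/210  -0/-505/205  -0/-505
[... 184 characters left out ...]
08/199   0/-499/163   0/-498/155  -0/-497/146
142  -0/-502/208   0/-502/204   0/-501/197   9/-506/211  12/-508/212  13/-507/206  13/-506/199   0/-497/163   0/-496/154   0/-495/145
144  -0/-501/209  -0/-500/202   0/-499/197   9/-505/210  13/-506/211  13/-506/205  -0/-496/168   0/-495/162   0/-494/153   0/-493/145
146  -0/-499/208  -0/-498/202   0/-497/196   0/-497/190  12/-504/208  13/-504/204   0/-494/168   1/-493/161   0/-492/152  -0/-490/142
148   0/-497/208   0/-496/201  -0/-495/194   0/-495/189  -0/-494/181   0/-493/175   0/-492/167   0/-491/159  -0/-489/150  -0/-488/141
board top z 0.22725138692343777 ey range [-0.5941 -0.5232 -0.4289] n range [-0.0169  0.0004]
ey [-0.735 -0.678  0.   ]
```

View pics/w1c.png

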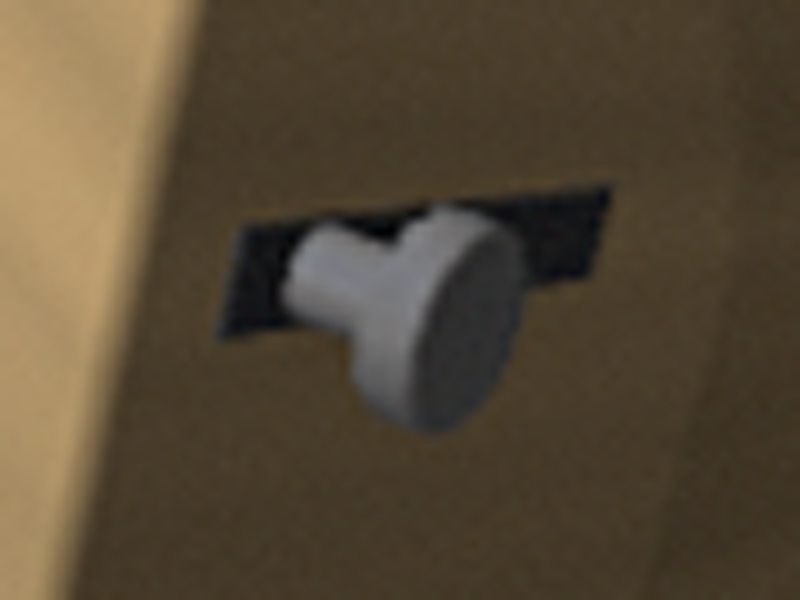

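Stud: axis z ≈ 0.2035 (head top 213, shank top 207.5), foot on the board at (0.511, 0.200), and the plane fits within 0.3 mm. Now to above the holder.

{"op": "send_rows", "data": {"steps": [{"slide": [-3.6,0.95,0],"roll": 0,"hand": 6},{"slide": [-3.6,0.95,0],"roll": 0,"hand": 6},{"slide": [-3.6,0.95,0],"roll": 0,"hand": 6},{"slide": [-3.6,0.95,0],"roll": 0,"hand": 6},{"slide": [-3.6,0.95,0],"roll": 0,"hand": 6},{"slide": [-3.6,0.95,0],"roll": 0,"hand": 6},{"slide": [-3.6,0.95,0],"roll": 0,"hand": 6},{"slide": [0,0,0],"roll": 0,"hand": 6},{"slide": [0,0,0],"roll": 0,"hand": 6}]}}

```text
t: 3.82
position: [0.5704, -0.1777, 0.3015]
eef_rot: [2.649, 1.687, 0.001]
wrist_force: [0.4, 0.1, -0.7]
grip_width: 0.06
gripper_force: 0.0
```

```bash
python3 - <<'E'
from h import *
s=readout.get_state();print(s['t'],s['position'])
im,d,c,T=cam('wrist'); P=cloud(d,c,T); np.savez('w2.npz',im=im,P=P,d=d,T=T); save('w2',im)
hsv=cv2.cvtColor(im,cv2.COLOR_RGB2HSV)
near=np.hypot(P[...,0]-.54,P[...,1]+.16)<.12
for lo,hi in ((.153,.158),(.127,.133),(.057,.063)):
    q=P[near&(hsv[...,1]<90)&(P[...,2]>lo)&(P[...,2]<hi)][:,:2].astype(np.float32)
    if len(q)>5:
        r=cv2.minAreaRect(q);print(lo,len(q),np.round(r[0],4),np.round(r[1],4),round(r[2],2),cv2.boxPoints(r).round(4).tolist())
E
```

```text
3.8167 [ 0.57040058 -0.17773377  0.30149806]
0.153 590 [ 0.5049 -0.1437] [0.1101 0.0054] 64.69 [[0.4788999855518341, -0.1923000067472458], [0.4837000072002411, -0.19460000097751617], [0.5307999849319458, -0.09510000050067902], [0.5260000228881836, -0.09279999881982803]]
0.127 571 [ 0.5402 -0.1593] [0.1095 0.0776] 65.77 [[0.48240000009536743, -0.19329999387264252], [0.5530999898910522, -0.22509999573230743], [0.5979999899864197, -0.12530000507831573], [0.5273000001907349, -0.09350000321865082]]
0.057 692 [ 0.5402 -0.1606] [0.1099 0.0748] 64.99 [[0.4830999970436096, -0.19460000097751617], [0.5508999824523926, -0.22630000114440918], [0.5974000096321106, -0.1265999972820282], [0.5296000242233276, -0.0949999988079071]]
```

View pics/w2.png

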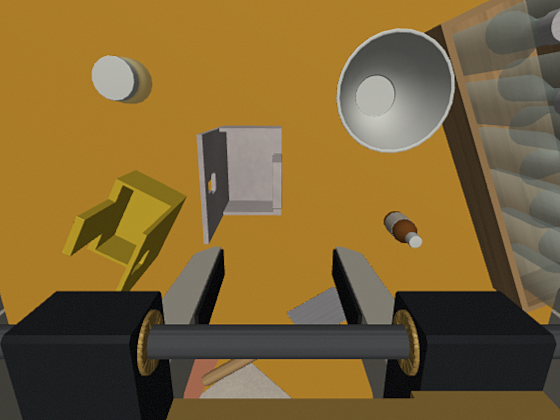

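Clear view: white holder at (240,175), plate 110 × 5.4 mm on edge at 64.8°, keyhole at (212,182) and tab at (277,170). The tab centre works out at (0.5705, −0.1746). Descending and pinching.

{"op": "send_rows", "data": {"steps": [{"slide": [0.28,-0.13,1],"roll": 0,"hand": 5.5},{"slide": [0,0,4],"roll": 0,"hand": 5.5},{"slide": [0,0,4],"roll": 0,"hand": 5.5},{"slide": [0,0,4],"roll": 0,"hand": 5.5},{"slide": [0,0,4],"roll": 0,"hand": 5.5},{"slide": [0,0,2.5],"roll": 0,"hand": 5.5},{"slide": [0,0,1],"roll": 0,"hand": 5.5},{"slide": [0,0,0],"roll": 0,"hand": 5.5},{"slide": [0,0,0],"roll": 0,"hand": 3},{"slide": [0,0,0],"roll": 0,"hand": 2},{"slide": [0,0,0],"roll": 0,"hand": 1.4},{"slide": [0,0,0],"roll": 0,"hand": 1.1},{"slide": [0,0,0],"roll": 0,"hand": 0.5},{"slide": [0,0,0],"roll": 0,"hand": 0.5},{"slide": [0,0,0],"roll": 0,"hand": 0.5},{"slide": [0,0,0],"roll": 0,"hand": 0.5}], "newtons": 40}}

```text
t: 5.2
position: [0.5707, -0.1731, 0.0957]
eef_rot: [2.648, 1.69, 0.0]
wrist_force: [-0.8, 0.1, -2.6]
grip_width: 0.0098
gripper_force: 40.0
```

{"op": "send_rows", "data": {"steps": [{"slide": [0,0,-1],"roll": 0,"hand": 0.5},{"slide": [0,0,-3],"roll": 0,"hand": 0.5},{"slide": [0,0,-4],"roll": 0,"hand": 0.5},{"slide": [0,0,-3],"roll": 0,"hand": 0.5},{"slide": [0,0,-1],"roll": 0,"hand": 0.5},{"slide": [0,0,0],"roll": 4,"hand": 0.5},{"slide": [0,0,0],"roll": 6,"hand": 0.5},{"slide": [0,0,0],"roll": 6,"hand": 0.5},{"slide": [0,0,0],"roll": 4.3,"hand": 0.5},{"slide": [0,0,0],"roll": 2,"hand": 0.5},{"slide": [0,0,0],"roll": 0,"hand": 0.5}]}}

```text
t: 6.12
position: [0.5704, -0.173, 0.215]
eef_rot: [-2.925, -1.143, 0.001]
wrist_force: [0.7, 0.4, -2.7]
grip_width: 0.01
gripper_force: 40.0
```

{"op": "send_rows", "data": {"steps": [{"slide": [1.3,-1.3,0],"roll": 0,"hand": 0.5},{"slide": [2.6,-2.6,0],"roll": 0,"hand": 0.5},{"slide": [2.6,-2.6,0],"roll": 0,"hand": 0.5},{"slide": [2.6,-2.6,0],"roll": 0,"hand": 0.5},{"slide": [2.6,-2.6,0],"roll": 0,"hand": 0.5},{"slide": [2.6,-2.6,0],"roll": 0,"hand": 0.5},{"slide": [2.6,-2.6,0],"roll": 0,"hand": 0.5},{"slide": [2.6,-2.4,0],"roll": 0,"hand": 0.5},{"slide": [1.2,-0.9,1],"roll": 0,"hand": 0.5},{"slide": [0,0,1],"roll": 0,"hand": 0.5},{"slide": [0,0,0],"roll": 0,"hand": 0.5},{"slide": [0,0,0],"roll": 0,"hand": 0.5},{"slide": [0,0,0],"roll": 0,"hand": 0.5}]}}

```text
t: 7.2
position: [0.5854, 0.1147, 0.1958]
eef_rot: [2.925, 1.145, -0.0]
wrist_force: [0.8, 0.0, -3.4]
grip_width: 0.01
gripper_force: 40.0
```

```bash
python3 - <<'E'
from h import *
s=readout.get_state();print(s['t'],s['position'],R.from_rotvec(s['eef_rot']).as_matrix().round(4),s['wrist_force'],s['moment'])
im,d,c,T=cam('wrist'); P=cloud(d,c,T); np.savez('w3.npz',im=im,P=P,d=d,T=T); save('w3',im)
E
```

```text
7.2 [0.5853774  0.11474803 0.19579103] [[ 7.342e-01  6.790e-01 -1.000e-04]
 [ 6.790e-01 -7.342e-01 -2.000e-04]
 [-2.000e-04  1.000e-04 -1.000e+00]] [ 0.79609944  0.03213743 -3.3751074 ] [-0.14634518  0.01406983 -0.03044186]
```

View pics/w3.png

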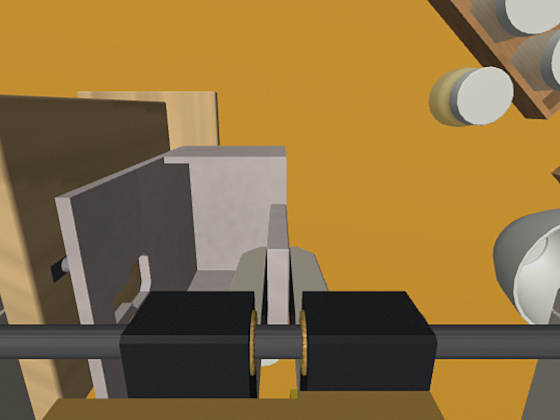

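The holder is in hand; plate edge from (60,195) to (165,155), stud head at (66,265) just behind it, keyhole at (130,290). Measuring the plate in the stand's frame.

```bash
cat > m.py <<'E'
from h import *
def meas(name):
    z=np.load(name+'.npz');P=z['P'];im=z['im']
    n=np.array([.678,-.7351,0]);ey=np.array([-.7351,-.678,0]);f=.1990
    S=np.stack([P@n-f,P@ey+.5113,P[...,2]],-1)*1e3   # out, y rel. stud, z (mm)
    return im,S
E
python3 - <<'E'
from m import *
im,S=meas('w3')
# inner plate face polygon
m=np.zeros(im.shape[:2],np.uint8);cv2.fillPoly(m,[np.array([[85,205],[180,172],[185,240],[120,285],[95,285]])],1)
q=S[(m>0)&(S[...,0]>15)&(S[...,0]<60)&(S[...,2]>60)]
for _ in range(4):
    mu=q.mean(0);w,v=np.linalg.eigh(np.cov((q-mu).T));nn=v[:,0];r=(q-mu)@nn;q=q[abs(r)<2.5*r.std()]
nn*=np.sign(nn[0]);print('inner plane',mu.round(1),nn.round(4),r.std().round(2),'at top y0 z:',)
# plate top edge
hs=cv2.cvtColor(im,cv2.COLOR_RGB2HSV)[...,1]<90
t=S[hs&(S[...,0]>15)&(S[...,0]<50)&(S[...,2]>150)&(abs(S[...,1])<70)]
print('plate pts z pct',np.percentile(t[:,2],[50,95,99]).round(1))
zt=np.percentile(t[:,2],97);e=t[t[:,2]>zt-3];r=cv2.minAreaRect(e[:,:2].astype(np.float32));print('top edge out,y',np.round(r[0],1),np.round(r[1],1),round(r[2],2),cv2.boxPoints(r).round(1).tolist())
for lo,hi in((90,110),(110,130),(140,160),(160,180),(180,195),(210,235)):
    w=S[hs&(S[...,0]>15)&(S[...,0]<115)&(S[...,2]>lo)&(S[...,2]<hi)&(abs(S[...,1])<80)]
    if len(w):print('y min',lo,np.percentile(w[:,1],[.5,2]).round(1),'out',np.percentile(w[:,0],[1,99]).round(1))
# side wall top
w=S[145:165,190:285].reshape(-1,3);w=w[abs(w[:,1]+52)<10];print('side wall top z',np.median(w[:,2]).round(1),np.percentile(w[:,1],[2,98]).round(1),len(w))
# board face
b=S[110:140,30:150].reshape(-1,3);b=b[abs(b[:,0])<5];print('board out',np.median(b[:,0]).round(2))
s=S[255:275,58:72].reshape(-1,3);s=s[(s[:,0]>3)&(s[:,0]<16)];print('stud',len(s),s[::6].round(0).tolist())
E
```

```text
inner plane [ 43.1 -21.4 204.4] [1.e+00 3.e-04 3.e-04] 0.25 at top y0 z:
plate pts z pct [237.2 286.9 297.1]
top edge out,y [ 39.9 -10.5] [ 9.3 41.7] 23.12 [[27.399999618530273, 6.900000095367432], [43.79999923706055, -31.5], [52.400001525878906, -27.799999237060547], [36.0, 10.5]]
y min 90 [-50.5 -37.1] out [ 43.1 105.5]
y min 110 [-50.6 -50.5] out [ 42.4 111.2]
y min 140 [-50.6 -50.6] out [ 41.2 114. ]
y min 160 [-50.6 -50.5] out [ 40.8 114.6]
y min 180 [-50.5 -50.4] out [ 40.1 113.9]
y min 210 [-50.7 -50.4] out [ 39.1 114.7]
side wall top z 150.9 [-50.6 -46.6] 1731
board out 0.04
stud 27 [[3.0, -3.0, 207.0], [3.0, -1.0, 208.0], [4.0, -1.0, 208.0], [3.0, 1.0, 208.0], [4.0, 2.0, 208.0]]
```

```bash
python3 - <<'E'
from m import *
im,S=meas('w3')
c=lambda lo,hi,s:np.percentile(s,[lo,hi]).round(1)
s=S[145:215,60:170].reshape(-1,3);s=s[(s[:,0]>35)&(s[:,0]<45)];z=s[:,2];print('plate top z',c(97,99.5,z),np.histogram(z,np.arange(235,265,2)))
s=S[145:170,190:285].reshape(-1,3);s=s[(s[:,1]<-45)&(s[:,1]>-53)];print(np.histogram(s[:,2],np.arange(120,175,4)))
s=S[200:255,265:292].reshape(-1,3);print('tab top',c(95,99.5,s[:,2]),np.histogram(s[:,2],np.arange(200,240,4)))
E
```

```text
plate top z [255.5 256.3] (array([101,  95, 103,  93, 106,  97, 100,  95,  93, 113, 193,   1,   0,
         0]), array([235, 237, 239, 241, 243, 245, 247, 249, 251, 253, 255, 257, 259,
       261, 263]))
(array([ 73,  93,  62,  39,  90,  95,  83,  79,  69, 157, 592,   0,   0]), array([120, 124, 128, 132, 136, 140, 144, 148, 152, 156, 160, 164, 168,
       172]))
tab top [230.5 232.1] (array([ 65,  64,  61,  57,  68,  75,  81, 177,   2]), array([200, 204, 208, 212, 216, 220, 224, 228, 232, 236]))
```

Plate is parallel to the board; its outer face is 38 mm off, 4.4 mm to +y and 9 mm high (two readings agree). I'll correct this, approach, then check before the stud enters.

{"op": "send_rows", "data": {"steps": [{"slide": [0.22,0,0.45],"roll": 0,"hand": 0.5},{"slide": [0.22,-0.3,0.45],"roll": 0,"hand": 0.5},{"slide": [0,-0.7,0],"roll": 0,"hand": 0.5},{"slide": [0,-0.5,0],"roll": 0,"hand": 0.5},{"slide": [0,0,0],"roll": 0,"hand": 0.5},{"slide": [0,0,0],"roll": 0,"hand": 0.5},{"slide": [0,0,0],"roll": 0,"hand": 0.5},{"slide": [0,0,0],"roll": 0,"hand": 0.5}]}}

```text
t: 7.92
position: [0.5784, 0.1298, 0.1868]
eef_rot: [2.925, 1.146, 0.0]
wrist_force: [0.7, -0.2, -2.3]
grip_width: 0.0097
gripper_force: 40.0
```

```bash
cat > chk.py <<'E'
import sys
from m import *
n=sys.argv[1];s=readout.get_state();p=s['position']
print(s['t'],p.round(4),'wf',s['wrist_force'].round(1),s['moment'].round(2))
im,d,c,T=cam('wrist');np.savez(n+'.npz',im=im,P=cloud(d,c,T));save(n,im);im,S=meas(n)
o=(p@[.678,-.7351,0]-.199)*1e3-75.5
print('plate outer from tcp ~',o.round(1))
hs=cv2.cvtColor(im,cv2.COLOR_RGB2HSV)[...,1]<90
q=S[hs&(S[...,0]>o-4)&(S[...,0]<o+14)&(S[...,1]<5)&(S[...,1]>-70)&(S[...,2]>150)&(S[...,2]<270)]
inn=q[(q[:,1]<-10)&(q[:,1]>-45)&(q[:,2]>190)]
print('inner out',np.percentile(inn[:,0],[50,90]).round(1),'end y',np.percentile(q[:,1],[.5,1]).round(1),'top z',np.percentile(q[(q[:,1]<0)][:,2],[98,99.5]).round(1))
b=S[hs==0];b=b[(abs(b[:,0])<4)&(b[:,2]>60)&(b[:,2]<220)&(abs(b[:,1])<90)];print('board',np.median(b[:,0]).round(2) if len(b) else None)
E
python3 chk.py w4
```

```text
7.9167 [0.5784 0.1298 0.1868] wf [ 0.7 -0.2 -2.3] [-0.13  0.08  0.05]
plate outer from tcp ~ 22.3
inner out [27.2 27.7] end y [-55.7 -55.6] top z [247.3 247.7]
board 0.05
```

View pics/w4.png

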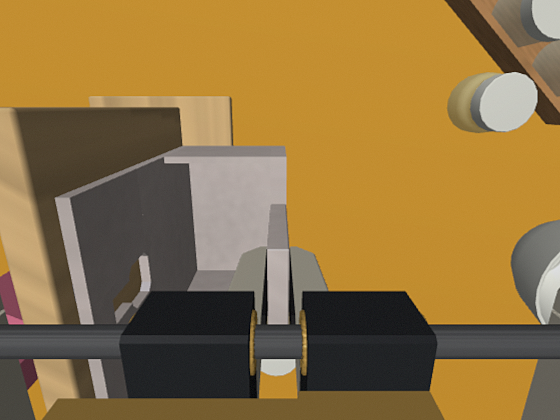

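The end edge is at −55.6 and the top at 247.5, so the keyhole is within 1 mm of the stud. The plate stands 22 mm off, just short of the head. Fine trim, then push gently.

{"op": "send_rows", "data": {"steps": [{"slide": [-0.05,0,0.05],"roll": 0,"hand": 0.5},{"slide": [0,-0.3,0],"roll": 0,"hand": 0.5},{"slide": [0,-0.3,0],"roll": 0,"hand": 0.5},{"slide": [0,-0.3,0],"roll": 0,"hand": 0.5},{"slide": [0,-0.2,0],"roll": 0,"hand": 0.5},{"slide": [0,-0.2,0],"roll": 0,"hand": 0.5},{"slide": [0,-0.2,0],"roll": 0,"hand": 0.5},{"slide": [0,0,0],"roll": 0,"hand": 0.5},{"slide": [0,0,0],"roll": 0,"hand": 0.5}]}}

```text
t: 8.72
position: [0.5677, 0.1406, 0.1862]
eef_rot: [2.925, 1.147, 0.0]
wrist_force: [0.3, 0.5, -2.5]
grip_width: 0.01
gripper_force: 40.0
```

{"op": "send_rows", "data": {"steps": [{"slide": [0,-0.2,0],"roll": 0,"hand": 0.5},{"slide": [0,-0.2,0],"roll": 0,"hand": 0.5},{"slide": [0,-0.15,0],"roll": 0,"hand": 0.5},{"slide": [0,0,0],"roll": 0,"hand": 0.5},{"slide": [0,0,0],"roll": 0,"hand": 0.5},{"slide": [0,0,0],"roll": 0,"hand": 0.5}]}}

```text
t: 9.22
position: [0.5641, 0.1445, 0.1862]
eef_rot: [2.925, 1.146, 0.0]
wrist_force: [0.0, -0.3, -2.5]
grip_width: 0.0097
gripper_force: 40.0
```

```bash
python3 chk.py w5
```

```text
9.2167 [0.5641 0.1445 0.1862] wf [ 0.  -0.3 -2.5] [-0.15  0.1   0.01]
plate outer from tcp ~ 1.7
inner out [6.7 7.1] end y [-55.1 -55.1] top z [246.7 247. ]
board 0.05
```

View pics/w5.png

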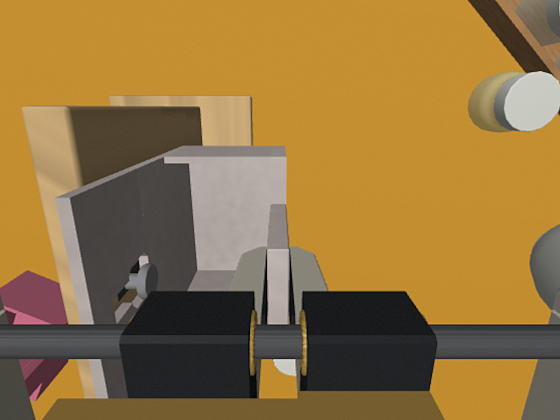

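The stud head shows through the keyhole at (148,280); 1.7 mm remains to flush.

{"op": "send_rows", "data": {"steps": [{"slide": [0,-0.1,0],"roll": 0,"hand": 0.5},{"slide": [0,-0.07,0],"roll": 0,"hand": 0.5},{"slide": [0,-0.04,0],"roll": 0,"hand": 0.5},{"slide": [0,0,0],"roll": 0,"hand": 0.5},{"slide": [0,0,0],"roll": 0,"hand": 0.5},{"slide": [0,0,0],"roll": 0,"hand": 0.5}]}}

```text
t: 9.77
position: [0.5629, 0.1457, 0.1862]
eef_rot: [2.924, 1.146, 0.001]
wrist_force: [4.0, -3.8, -3.7]
grip_width: 0.01
gripper_force: 40.0
```

Flush: 5 N of contact along the board's normal. Lowering.

{"op": "send_rows", "data": {"steps": [{"slide": [0,0,0.2],"roll": 0,"hand": 0.5},{"slide": [0,0,0.3],"roll": 0,"hand": 0.5},{"slide": [0,0,0.4],"roll": 0,"hand": 0.5},{"slide": [0,0,0.4],"roll": 0,"hand": 0.5},{"slide": [0,0,0.4],"roll": 0,"hand": 0.5},{"slide": [0,0,0.3],"roll": 0,"hand": 0.5},{"slide": [0,0,0.2],"roll": 0,"hand": 0.5},{"slide": [0,0,0],"roll": 0,"hand": 0.5},{"slide": [0,0,0],"roll": 0,"hand": 0.5}]}}

```text
t: 10.52
position: [0.5629, 0.1457, 0.1639]
eef_rot: [2.924, 1.146, 0.001]
wrist_force: [5.2, -3.3, -4.5]
grip_width: 0.0095
gripper_force: 40.0
```

{"op": "send_rows", "data": {"steps": [{"slide": [0,0,0.1],"roll": 0,"hand": 0.5},{"slide": [0,0,0.05],"roll": 0,"hand": 0.5},{"slide": [0,0,0],"roll": 0,"hand": 0.5},{"slide": [0,0,0],"roll": 0,"hand": 0.5}]}}

```text
t: 10.85
position: [0.563, 0.1458, 0.1628]
eef_rot: [2.924, 1.146, 0.001]
wrist_force: [4.6, -4.3, -0.6]
grip_width: 0.0096
gripper_force: 40.0
```

```bash
python3 chk.py w6
```

```text
10.85 [0.563  0.1458 0.1628] wf [ 4.6 -4.3 -0.6] [-0.55 -0.45 -0.07]
plate outer from tcp ~ 0.0
inner out [5.1 9.8] end y [-55.2 -55.1] top z [264.5 265.4]
board 0.07
```

{"op": "send_rows", "data": {"steps": [{"slide": [0,0,0.04],"roll": 0,"hand": 0.5},{"slide": [0,0,0],"roll": 0,"hand": 0.5},{"slide": [0,0,0],"roll": 0,"hand": 0.5}]}}

```text
t: 11.15
position: [0.563, 0.1458, 0.1627]
eef_rot: [2.925, 1.146, 0.002]
wrist_force: [3.4, -4.8, 2.1]
grip_width: 0.0099
gripper_force: 40.0
```

Seated: the stud carries the load (Fz rose from −4.5 to +2 N, with no further descent). Release gently.

{"op": "send_rows", "data": {"steps": [{"slide": [0,0.02,-0.02],"roll": 0,"hand": 0.5},{"slide": [0,0,0],"roll": 0,"hand": 0.5},{"slide": [0,0,0],"roll": 0,"hand": 1.2},{"slide": [0,0,0],"roll": 0,"hand": 1.6},{"slide": [0,0,0],"roll": 0,"hand": 2.2},{"slide": [0,0,0],"roll": 0,"hand": 3},{"slide": [0,0,0],"roll": 0,"hand": 4},{"slide": [0,0,0],"roll": 0,"hand": 4},{"slide": [0,0,0],"roll": 0,"hand": 4}], "newtons": 5}}

```text
t: 11.9
position: [0.5627, 0.1459, 0.1624]
eef_rot: [-2.925, -1.146, 0.0]
wrist_force: [0.7, 0.8, -0.4]
grip_width: 0.0391
gripper_force: 0.0
```

```bash
python3 chk.py w7
```

```text
11.9 [0.5627 0.1459 0.1624] wf [ 0.7  0.8 -0.4] [-0.04  0.14 -0.04]
plate outer from tcp ~ -0.2
inner out [5.  9.7] end y [-55.2 -55.2] top z [264.2 265.1]
board 0.06
```

View pics/w7.png

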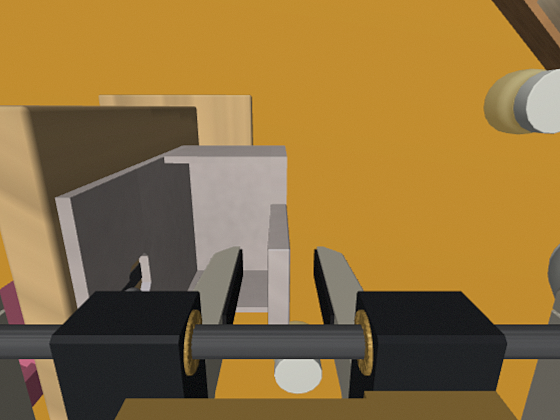

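Released and still: plate on the board, tab free between the fingers at (235,260) and (325,260). Withdrawing straight up.

{"op": "send_rows", "data": {"steps": [{"slide": [0,0,-1],"roll": 0,"hand": 4},{"slide": [0,0,-2.5],"roll": 0,"hand": 4},{"slide": [0,0,-4],"roll": 0,"hand": 4},{"slide": [0,0,-4],"roll": 0,"hand": 4},{"slide": [0,0,-3],"roll": 0,"hand": 4},{"slide": [0,3,0],"roll": 0,"hand": 4},{"slide": [0,4,0],"roll": 0,"hand": 4},{"slide": [0,3,0],"roll": 0,"hand": 4},{"slide": [0,0,0],"roll": 0,"hand": 4},{"slide": [0,0,0],"roll": 0,"hand": 4},{"slide": [0,0,0],"roll": 0,"hand": 4}]}}

```text
t: 12.87
position: [0.6305, 0.0728, 0.3079]
eef_rot: [-2.925, -1.146, -0.0]
wrist_force: [-0.5, 0.4, -0.4]
grip_width: 0.0399
gripper_force: 0.0
```

```bash
python3 - <<'E'
from m import *
im,d,c,T=cam('wrist');np.savez('w8.npz',im=im,P=cloud(d,c,T));save('w8',im);im,S=meas('w8')
hs=cv2.cvtColor(im,cv2.COLOR_RGB2HSV)[...,1]<90
q=S[hs&(S[...,0]>-2)&(S[...,0]<8)&(abs(S[...,1])<70)&(S[...,2]>217)&(S[...,2]<235)]
r=cv2.minAreaRect(q[:,:2].astype(np.float32));print(len(q),np.round(r[0],1),np.round(r[1],1),r[2],'top z',np.percentile(q[:,2],[50,98]))
for s in(-1,1):
    e=q[(q[:,1]*s>30)];print(s,np.percentile(e[:,2],97))
print(readout.get_state()['t'])
E
```

```text
1447 [2.6 1.7] [113.7   7.2] 89.95892333984375 top z [222.16050663 223.78281555]
-1 223.5342470051425
1 223.72446497364274
12.9167
```

View pics/w8.png

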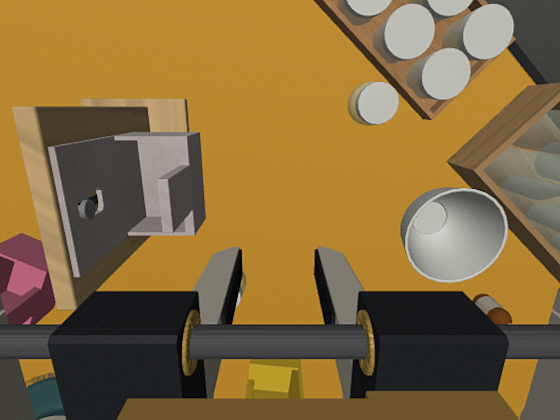

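It hangs level: the top is at 223.5 and 223.7 mm at its two ends, and the plate is on the board with the stud head at (87,208). The jars, bowl and look-alikes in view are undisturbed.

```bash
python3 -c "from h import *; print(sign_off())"
```

```text
the job is handed in; nothing more can be done
None
```

The white holder hangs level and still on the stud with its plate flush on the board and the gripper clear; I handed the job in at about 13 s.

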